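# Take the worn ball out of the bearing race

## Robot

A 6-joint arm with a two-finger parallel gripper is mounted at the origin on the work surface. World frame = base frame: x ahead of the robot, y to its left, z up, the work surface at z = 0. Lengths are in m, angles in rad, forces in N, time in s.
With the tool pointing down it reaches from about 0.3 to 0.775 m from the base axis. Payload 14.6 kg.
Tool frame: the origin (TCP) lies midway between the tips of the shut fingers; the grasp point (between the pads) lies 19 mm behind it (ctrl.grip_depth is the z of the grasp point in the tool frame, in m); z points along the fingers, y is the line along which they close (so a half turn about z gives the same grasp; the last joint's range is limited). The gripper opens to 94 mm and grips with 3 to 60 N. Pads are 16 mm wide; open, the fingers measure 119 mm over their backs; the gripper's body (75 mm by 177 mm) begins 78 mm behind the grasp point.
Start: joints at [-1.384, 0.3, 1.521, -0, 1.321, -0.067], TCP at [0.138, -0.532, 0.173] pointing down, gripper open.
Joint ranges: [-3.03, 3.03], [-0.79, 2.21], [0.23, 2.52], [-1.04, 4.18], [0, 3.07], [-2.55, 2.55]. Speed limits (rad/s): [2.22, 2.22, 2.57, 3.14, 3.14, 3.14].

## Interface

Orientations are given as [roll, pitch, yaw] about the fixed x, y, z axes, in that order (R = Rz(yaw) Ry(pitch) Rx(roll)).
In Python, from station import ctrl gives the robot as it stands. The module is installed in compiled form; this text tells all that it offers.
- The arm moves only by the tool carry_out, never from a script. Its argument "commands" is a list of rows, each a list of 3 entries, a list of its own where there are three numbers: the closure, from 0 (fully open) to 1 (shut), then the shift along the tool's x, y, z in mm, then the turn, a rotation vector about the tool's x, y, z in rad. In form: [[gripper, [tx, ty, tz], [wx, wy, wz]], ...]. A call has 1 to 10 rows; each row shifts and turns the commanded pose from where the row before left it, along the tool's axes as they then stand; what a row does not reach is not made up. A row lasts 1/8 s, in which the tool goes at most 62.5 mm and 10.7 degrees, less where a joint would pass 70% of its speed; a pose out of reach is approached as far as the arm can. A call with a gripper value outside its range is refused whole. The fingers move at their own pace and stop on an object; "squeeze" is the grip in N (left out, the last holds). Time passes only in rows, so rows that do not move let the fingers close. It gives the time, the measured TCP pose, the force, the opening and the grip force at its end, in the units of the state.
- ctrl.get_obs(): the state, without advancing time (a new reading comes with each control period).
- ctrl.camera(name): name is "side" or "top" or "wrist"; returns a dict with "img" (480x640x3 uint8, blue, green, red), "camera_matrix" (3x3 intrinsics, pixels), "k1" (the pictures are not rectified: a ray, as slopes to the right and down, at radius r is drawn at 1 + k1 r^2 times it, then the intrinsics apply), "rvec" (rotation vector, rad) and "tvec" (3), from world to camera coordinates, as OpenCV has them. Camera axes: x right, y down, z forward; pixel columns grow to the right and rows downward; lengths in m; the calibration is good to about 2 mm. A picture is of the moment at which its call begins. There is no depth.
- ctrl.hand_in(): hands the job in; it is judged then, once.
Trained networks look in the newest picture that a camera, given by its name, has taken for a name from the list of things; names that differ only in an ending like _2 or _b are one class to them, and where a whole thing is asked for, a point or a joint stands for the part that bears it (a point fixed in the world has none). Each returns a list of dicts, best first, with "score" (0 to 1); they miss things now and then, are a little off and sometimes report something else, mostly with a low value. They report only what shows in the picture. A call takes as long as a camera call. They do not tell look-alikes from the thing itself.
- ctrl.outline_of(thing, camera): "region" (480x640 bool, what is visible of it).
- ctrl.place_of(thing, camera): "at" ([x, y, z] in m, in world coordinates, good to about 4 mm: a listed point, or the origin of a listed thing).
The state is a dict: "time_s": time; "qpos": joint angles; "joint_vel": joint speeds; "tau": joint torques, N m; "ee_pos": TCP position; "eef_rot": TCP orientation; "force": force on the tool from outside, world axes, zero at the start; "moment": the same for the moment, N m; "grip_width": finger opening in m; "grip_force": force on a finger pad.
Only numpy, scipy, OpenCV 4.12 (cv2) and the standard library are available. Lean on these libraries where they do the work, as an engineer would, in place of code of your own. Each camera call takes 0.05 s, during which the arm holds its last target. There are 200 camera calls.

## Task

The rusty ball in the blue bearing race is worn out. Push it along the curved track to the exit gap at the open end, until it drops into the seat hole there, then lift it straight out and set it down gently in the red parts dish, not the blue one.

Things in the scene. Friction and masses are not known exactly. Their poses are not given: they have to be found in the camera images.
- old_ball_center (a point): Centre of the rusty brown steel ball, 50 mm, 0.5 kg, loose on the race's track floor (centre 33 mm above the table). Oiled, it rolls and slides freely; push it with closed fingers let down through the slot behind it. It starts within 14 degrees of the race's x axis. Two bright new balls in a wooden tray are not part of the job.
- race: Blue race, fixed. Origin: centre of its curve, at table height; z up. Track: arc of radius 130 mm about it, walled from -48 degrees (end wall) to +76, exit at +90 (from x towards y). Floor 8 mm thick, channel 56 mm wide, walls 12 mm thick; steel lips narrow the slot above to 44 mm, centred on the arc, so the ball cannot lift out. Lips' top 54 mm above the table, bolt heads 58.
- race_gap (a point): Centre of the exit gap, on the floor plate 8 mm above the table: a yellow ring round a 28 mm hole in which the ball sinks 4 mm and stays (centre then 29 mm above the table). No walls beside it: grip the ball across the track (along the race's y axis). The walls end 31 mm before it; a stop, 22 mm tall and 50 mm wide, stands 29 mm beyond it.
- red_dish_in (a point): Centre of the inner floor (4 mm above the table) of the red round parts dish, held fast by its magnet: 140 mm across the rim, rim 30 mm above the table, flat floor 112 mm across inside. A blue dish of the same size stands near; the two may change places.
Things that resemble listed ones, but are neither listed nor needed, are in the scene too. Leave any purple look-alike of the part that bears old_ball_center alone.

How it is judged:
By the outcome, as a careful person would: the job done as asked, in the order asked, and still so for the second after the job is handed in, with the robot touching nothing.
It also fails if it takes over 64 s, if anything falls off the work surface, if the arm or the gripper's body presses on something with over 40 N, if the wrist force passes 120 N, or if a joint passes its speed limit or range.

## Working session

There is one attempt and no reset: what is moved stays moved. The work goes in short steps, Python scripts to look and compute and a tool call to move; the robot and the scene stay as the last step left them, time stands still between calls to the robot, and variables do not carry over. Pictures are saved under pics/ and viewed, at most 10 in all, crops included, and the job is handed in when it is done.

Besides the shell and the picture viewer there is one more tool, called after ">>>" by a JSON object that holds its "method" and its "body", one argument or row to a line. carry_out: Moves the arm, as the interface text tells. Its arguments: {"type":"object","properties":{"commands":{"type":"array","items":{"type":"array"}},"squeeze":{"type":"number"}},"required":["commands"]}

```bash
mkdir -p pics; python3 - <<'E'
from station import ctrl
import cv2
for c in ("top","side"):
    d=ctrl.camera(c); cv2.imwrite(f"pics/{c}0.png",d["img"])
    for t in ("old_ball_center","race","race_gap","red_dish_in"):
        print(c,t,[(round(r["score"],2),[round(float(v),4) for v in r["at"]]) for r in ctrl.place_of(t,c)])
o=ctrl.get_obs(); print(o["time_s"],o["ee_pos"],o["eef_rot"],ctrl.grip_depth,o["grip_width"])
E
```

```text
top old_ball_center [(0.81, [0.7093, -0.2397, 0.0272]), (0.59, [0.4109, -0.1791, 0.0241]), (0.58, [0.5873, -0.2145, 0.0327])]
top race []
top race_gap [(0.85, [0.5208, -0.0352, 0.0066])]
top red_dish_in [(0.81, [0.6286, 0.2392, 0.0043])]
side old_ball_center [(0.93, [0.4059, -0.1777, 0.0264]), (0.89, [0.709, -0.2359, 0.0228]), (0.45, [0.5814, -0.2129, 0.0308])]
side race []
side race_gap [(0.6, [0.5208, -0.0363, 0.0105])]
side red_dish_in [(0.62, [0.6326, 0.2421, 0.0045]), (0.46, [0.5836, -0.2153, 0.0302])]
0.5 [ 0.13808818 -0.53236364  0.17313412] [-3.14155160e+00 -1.28417126e-05  2.53761345e-01] -0.0188 0.094116124112166
```

View pics/top0.png

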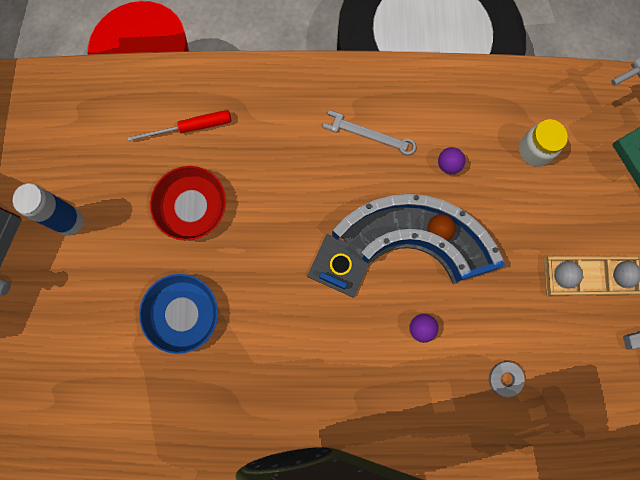

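View pics/side0.png

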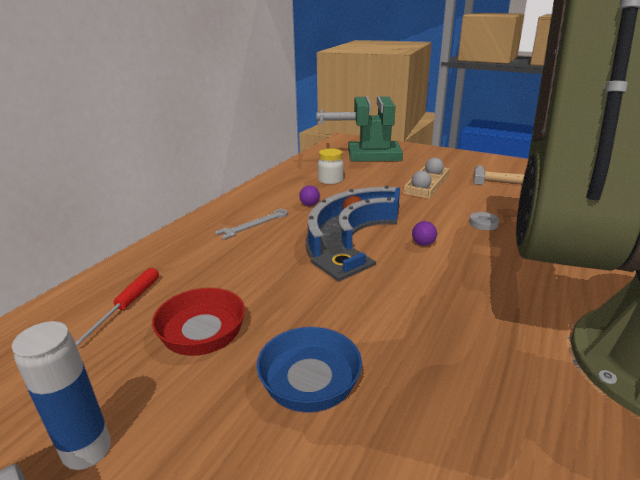

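The top view shows the rusty ball at px (442,227), the exit ring at (340,264), and the red dish at (188,203). The side view confirms red is the far dish. Next I derive the race pose and check it with an overlay.

```bash
cat > h.py <<'E'
import numpy as np, cv2
from station import ctrl
def proj(d,P):
    P=np.atleast_2d(P).astype(float)
    return cv2.projectPoints(P,d["rvec"],d["tvec"],d["camera_matrix"],np.array([d["k1"],0,0,0,0.]))[0][:,0]
def arc(c,yaw,r,a0,a1,z,n=60):
    a=np.radians(np.linspace(a0,a1,n))+yaw
    return np.c_[c[0]+r*np.cos(a),c[1]+r*np.sin(a),np.full(n,z)]
def centre(b,g,r=.13):
    b,g=np.array(b),np.array(g); m=(b+g)/2; v=g-b; L=np.hypot(*v); n=np.array([-v[1],v[0]])/L
    c=m+n*np.sqrt(r*r-L*L/4); e=g-c
    return c,np.arctan2(e[1],e[0])-np.pi/2
E
python3 - <<'E'
from h import *
c,y=centre((.585,-.2135),(.5208,-.0357)); print(c,np.degrees(y))
d=ctrl.camera("top"); im=cv2.resize(d["img"],None,fx=3,fy=3,interpolation=cv2.INTER_CUBIC)
for r in (.090,.108,.152,.170):
    cv2.polylines(im,[np.int32(3*proj(d,arc(c,y,r,-48,76,.054)))],False,(0,255,0),1)
cv2.polylines(im,[np.int32(3*proj(d,arc(c,y,.13,-48,90,.008)))],False,(0,0,255),1)
cv2.imwrite("pics/ov.png",im[510:960,870:1570])
E
```

```text
[ 0.46895042 -0.1549125 ] -23.50586437230896
```

View pics/ov.png

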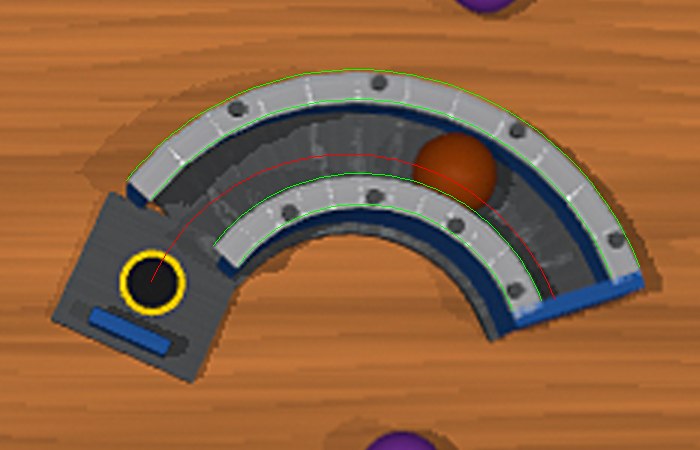

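The overlay matches the lips to about 1 mm: centre (0.469, -0.155), yaw -23.5°, ball at px (442,227), about -3.3°. Moving to behind the ball, at race angle -24°.

>>> {"method": "carry_out", "body": {
  "commands": [
    [1,[47.6,-16.7,0],[0,0,0]],
    [1,[47.6,-16.7,0],[0,0,0]],
    [1,[47.6,-16.7,0],[0,0,0]],
    [1,[47.6,-16.7,0],[0,0,0]],
    [1,[47.6,-16.7,0],[0,0,0]],
    [1,[47.6,-16.7,0],[0,0,0]],
    [1,[47.6,-16.7,0],[0,0,0]],
    [1,[47.6,-16.7,0],[0,0,0]],
    [1,[47.6,-16.7,0],[0,0,0]],
    [1,[47.6,-16.7,0],[0,0,0]]
  ]
}}

```text
time_s: 1.8
ee_pos: [0.5582, -0.2501, 0.1732]
eef_rot: [3.141, -0.0, 0.254]
force: [-0.3, -0.8, 0.2]
grip_width: 0.0008
grip_force: 0.0
```

>>> {"method": "carry_out", "body": {
  "commands": [
    [1,[0,0,20],[0,0,-0.163]],
    [1,[0,0,20],[0,0,-0.163]],
    [1,[0,0,20],[0,0,-0.162]],
    [1,[0,0,20],[0,0,0]],
    [1,[0,0,0],[0,0,0]],
    [1,[0,0,0],[0,0,0]]
  ]
}}

```text
time_s: 2.55
ee_pos: [0.5573, -0.2514, 0.0941]
eef_rot: [3.141, -0.0, 0.741]
force: [0.5, -0.1, -0.0]
grip_width: 0.0002
grip_force: 0.0
```

>>> {"method": "carry_out", "body": {
  "commands": [
    [1,[0,0,20],[0,0,0]],
    [1,[0,0,20],[0,0,0]],
    [1,[0,0,20],[0,0,0]],
    [1,[0,0,6],[0,0,0]],
    [1,[0,0,0],[0,0,0]],
    [1,[4.5,-0.1,0],[0,0,-0.0349]],
    [1,[4.5,-0.1,0],[0,0,-0.0349]],
    [1,[4.5,-0.1,0],[0,0,-0.0349]],
    [1,[4.5,-0.1,0],[0,0,-0.0349]],
    [1,[4.5,-0.1,0],[0,0,-0.0349]]
  ]
}}

```text
time_s: 3.8
ee_pos: [0.5722, -0.2343, 0.0272]
eef_rot: [-3.142, -0.0, 0.919]
force: [-1.5, -0.8, 0.4]
grip_width: 0.0004
grip_force: 0.0
```

>>> {"method": "carry_out", "body": {
  "commands": [
    [1,[9.07,-0.32,0],[0,0,-0.0698]],
    [1,[9.07,-0.32,0],[0,0,-0.0698]],
    [1,[9.07,-0.32,0],[0,0,-0.0698]],
    [1,[9.07,-0.32,0],[0,0,-0.0698]],
    [1,[9.07,-0.32,0],[0,0,-0.0698]],
    [1,[9.07,-0.32,0],[0,0,-0.0698]],
    [1,[0,0,0],[0,0,0]]
  ]
}}

```text
time_s: 4.68
ee_pos: [0.5954, -0.1852, 0.0271]
eef_rot: [-3.141, -0.0, 1.336]
force: [-0.7, -0.6, 0.4]
grip_width: 0.0004
grip_force: 0.0
```

```bash
cat > st.py <<'E'
from h import *
import sys
c=np.array([.469,-.155]);yr=np.radians(-23.5)
o=ctrl.get_obs();p=o["ee_pos"];v=np.array(p[:2])-c
f=lambda v:(round(np.hypot(*v)*1e3,1),round(np.degrees(np.arctan2(v[1],v[0])-yr),1))
print(o["time_s"],"tcp r,ang",f(v),"z",p[2],"yaw-in-race",np.degrees(o["eef_rot"][2]-yr),o["force"],o["grip_width"])
for n in ("top","side"):
    d=ctrl.camera(n); cv2.imwrite(f"pics/{n}_{sys.argv[1]}.png",d["img"])
    for r in ctrl.place_of("old_ball_center",n):
        a=np.array(r["at"]); print(n,round(r["score"],2),a.round(4),f(a[:2]-c))
E
python3 st.py a
```

```text
4.675 tcp r,ang (np.float64(130.0), np.float64(10.1)) z 0.02711734204570653 yaw-in-race 100.06886961545608 [-0.6872342  -0.55772985  0.38770516] 0.00040750727142281905
side 0.94 [ 0.4059 -0.1761  0.0244] (np.float64(66.5), np.float64(-138.0))
side 0.74 [ 0.7095 -0.2388  0.0256] (np.float64(254.7), np.float64(4.3))
side 0.49 [ 0.5812 -0.2133  0.0317] (np.float64(126.4), np.float64(-4.0))
```

```bash
python3 -c "
import cv2
a=cv2.imread('pics/side_a.png')[160:290,270:440];b=cv2.imread('pics/top_a.png')[150:320,290:520]
a=cv2.resize(a,(390,298));b=cv2.resize(b,(403,298));cv2.imwrite('pics/ab.png',cv2.hconcat([a,b]))"
```

```text
(no output)
```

View pics/ab.png

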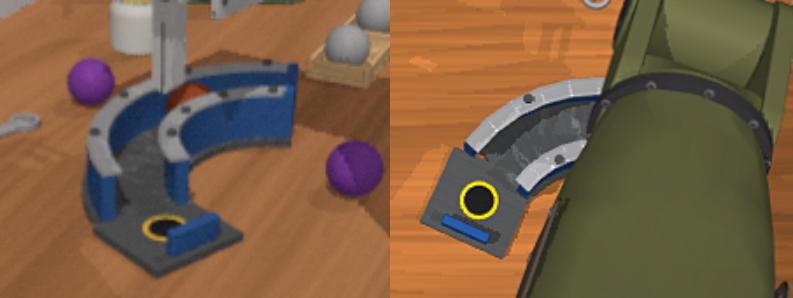

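The crop shows the ball at (188,95) right of the finger (170,85), which is unexpected. I'll project the expected positions into the side picture to resolve this.

```bash
python3 - <<'E'
from h import *
c=np.array([.469,-.155]);yr=np.radians(-23.5)
d=ctrl.camera("side");im=cv2.resize(d["img"],None,fx=5,fy=5,interpolation=cv2.INTER_CUBIC)
o=ctrl.get_obs();p=np.array(o["ee_pos"])
pt=lambda r,a,z:[c[0]+r*np.cos(np.radians(a)+yr),c[1]+r*np.sin(np.radians(a)+yr),z]
print("tcp",proj(d,p),"above",proj(d,p+[0,0,.03]))
for a in (-4,10,24): print(a,proj(d,pt(.13,a,.033)))
for r,k in ((.09,0),(.108,0),(.152,0),(.17,0)): cv2.polylines(im,[np.int32(5*proj(d,arc(c,yr,r,-48,76,.054)))],False,(0,255,0),1)
cv2.circle(im,tuple(np.int32(5*proj(d,p)[0]).tolist()),5,(0,0,255),-1)
cv2.imwrite("pics/s2.png",im[860:1360,1500:2050])
g=d["img"].astype(int);m=(g[...,2]>g[...,0]+40)&(g[...,2]>g[...,1]+40)&(g[...,2]<150);m[:170]=0;m[260:]=0;m[:,:290]=0;m[:,410:]=0
ys,xs=np.nonzero(m);print(len(xs),xs.mean(),ys.mean())
E
```

```text
tcp [[342.57243917 211.90449659]] above [[342.70200216 199.43469084]]
-4 [[352.68397861 205.55300399]]
10 [[342.35952021 209.60230422]]
24 [[334.36296514 214.81390913]]
1377 333.1023965141612 221.74146695715322
```

View pics/s2.png

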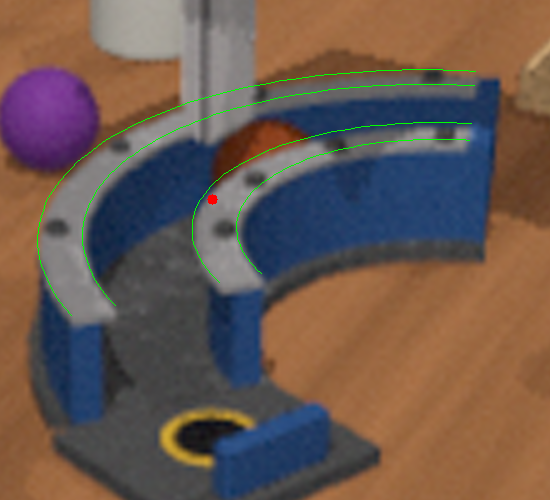

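The lip overlay fits, but the projected TCP (red dot, crop (212,199)) lies below the visible finger end at about (207,143). I'll zoom in there and add the wrist view.

```bash
python3 - <<'E'
from h import *
d=ctrl.camera("side");w=ctrl.camera("wrist")
a=cv2.resize(d["img"][180:225,325:370],(400,400),interpolation=cv2.INTER_NEAREST)
b=cv2.resize(w["img"],(400,300));b=cv2.copyMakeBorder(b,0,100,0,0,0)
cv2.imwrite("pics/z.png",cv2.hconcat([a,b]))
E
```

```text
(no output)
```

View pics/z.png

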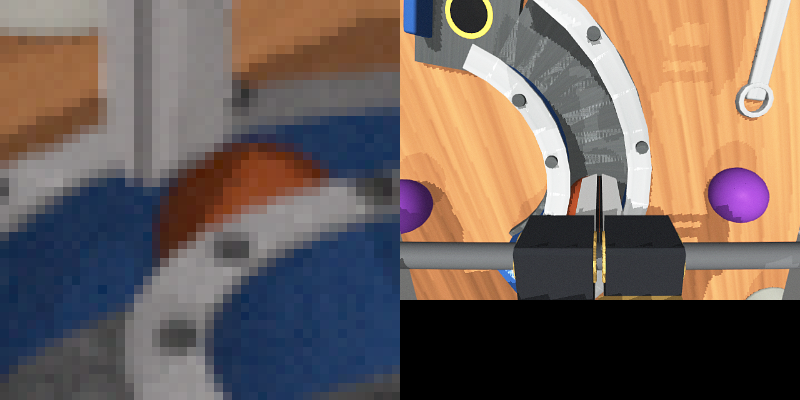

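```bash
python3 - <<'E'
from h import *
c=np.array([.469,-.155]);yr=np.radians(-23.5)
w=ctrl.camera("wrist");p=np.array(ctrl.get_obs()["ee_pos"]);im=w["img"].copy()
for k in (0,.015,.03,.045):
    q=proj(w,p+[0,0,k])[0];print(k,q);cv2.circle(im,tuple(np.int32(q).tolist()),3,(0,0,255),-1)
for r in (.09,.108,.152,.17): cv2.polylines(im,[np.int32(proj(w,arc(c,yr,r,14,76,.054)))],False,(0,255,0),1)
for t in (8,):
    cv2.polylines(im,[np.int32(proj(w,arc(c,yr,.13,20,90,.008)))],False,(255,0,255),1)
R=cv2.Rodrigues(w["rvec"])[0];print("cam",-R.T@w["tvec"].ravel())
cv2.imwrite("pics/w.png",im)
E
```

```text
0 [320.09738444 271.86944961]
0.015 [320.16530574 281.9010144 ]
0.03 [320.24326511 293.42075939]
0.045 [320.33365663 306.78509128]
cam [ 0.61240118 -0.11192998  0.23794526]
```

View pics/w.png

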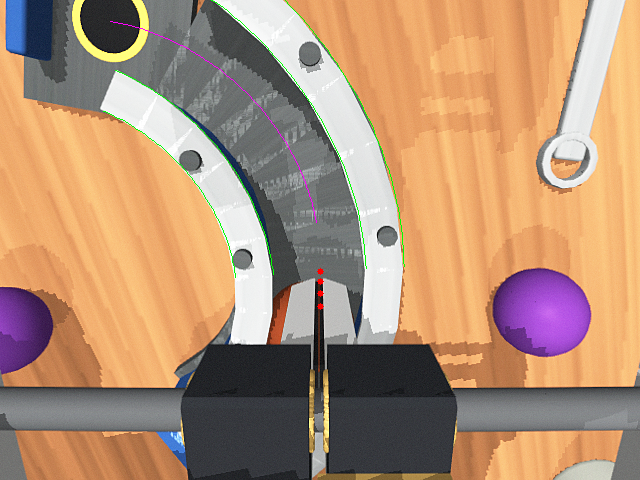

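Both views put the real fingertip near z ≈ 0.055, well above the reported TCP of 0.027. The finger passed over the ball, which is still at -4°. I'll lift, go back behind it, and go deeper while watching the force.

>>> {"method": "carry_out", "body": {
  "commands": [
    [1,[0,0,-20],[0,0,0]],
    [1,[0,0,-10],[0,0,0]],
    [1,[-11.33,-0.49,0],[0,0,0.0873]],
    [1,[-11.33,-0.49,0],[0,0,0.0873]],
    [1,[-11.33,-0.49,0],[0,0,0.0873]],
    [1,[-11.33,-0.49,0],[0,0,0.0873]],
    [1,[-11.33,-0.49,0],[0,0,0.0873]],
    [1,[-11.33,-0.49,0],[0,0,0.0873]],
    [1,[-11.33,-0.49,0],[0,0,0.0873]],
    [1,[0,0,0],[0,0,0]]
  ]
}}

```text
time_s: 6.32
ee_pos: [0.555, -0.2533, 0.0581]
eef_rot: [3.141, -0.0, 0.724]
force: [-1.4, -0.3, 0.5]
grip_width: 0.0001
grip_force: 0.0
```

>>> {"method": "carry_out", "body": {
  "commands": [
    [1,[0,0,20],[0,0,0]],
    [1,[0,0,12],[0,0,0]],
    [1,[0,0,0],[0,0,0]],
    [1,[0,0,0],[0,0,0]]
  ]
}}

```text
time_s: 6.82
ee_pos: [0.5554, -0.2528, 0.0258]
eef_rot: [3.141, -0.0, 0.725]
force: [-0.1, 0.8, -0.3]
grip_width: 0.0003
grip_force: 0.0
```

```bash
python3 st.py b; python3 - <<'E'
from h import *
w=ctrl.camera("wrist");p=np.array(ctrl.get_obs()["ee_pos"]);print(proj(w,p))
s=ctrl.camera("side");print(proj(s,p),proj(s,p+[0,0,.03]))
a=cv2.resize(s["img"][165:240,310:410],(400,300),interpolation=cv2.INTER_NEAREST)
cv2.imwrite("pics/ws.png",cv2.hconcat([cv2.resize(w["img"],(400,300)),a]))
E
```

```text
6.825 tcp r,ang (np.float64(130.5), np.float64(-25.0)) z 0.025779379699604456 yaw-in-race 65.01542608421319 [-0.06912389  0.83413103 -0.31730009] 0.0003452929615867076
top 0.67 [ 0.7102 -0.2377  0.0276] (np.float64(255.0), np.float64(4.6))
top 0.37 [ 0.4122 -0.1764  0.0229] (np.float64(60.7), np.float64(-135.9))
side 0.75 [ 0.4056 -0.1797  0.0252] (np.float64(68.0), np.float64(-135.2))
side 0.68 [ 0.5827 -0.213   0.0352] (np.float64(127.6), np.float64(-3.5))
side 0.59 [ 0.7103 -0.2362  0.026 ] (np.float64(254.6), np.float64(4.9))
[[318.57138495 271.39267262]]
[[371.22664227 204.79350214]] [[371.7498669 192.6545963]]
```

View pics/ws.png

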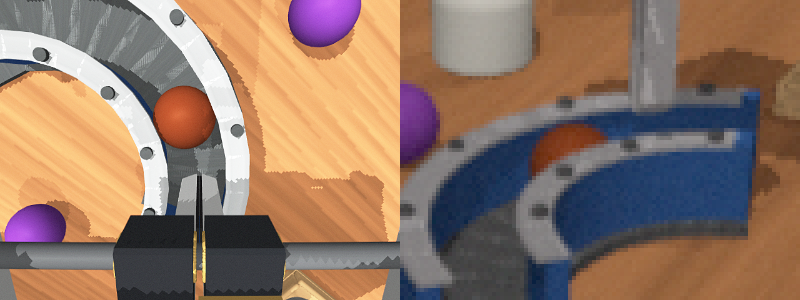

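Confirmed: the side view shows the tip at px (373.7,192.5), so it is about 30 mm above the reported TCP. The ball is still at about -3.5°. Lowering further in guarded steps.

>>> {"method": "carry_out", "body": {
  "commands": [
    [1,[0,0,7],[0,0,0]],
    [1,[0,0,7],[0,0,0]],
    [1,[0,0,0],[0,0,0]]
  ]
}}

```text
time_s: 7.5
ee_pos: [0.5546, -0.2525, 0.0102]
eef_rot: [-3.14, 0.001, 0.724]
force: [0.5, 0.7, 0.0]
grip_width: 0.0005
grip_force: 0.0
```

>>> {"method": "carry_out", "body": {
  "commands": [
    [1,[0,0,3],[0,0,0]],
    [1,[0,0,2],[0,0,0]],
    [1,[0,0,0],[0,0,0]]
  ]
}}

```text
time_s: 7.88
ee_pos: [0.555, -0.2528, 0.006]
eef_rot: [-3.141, 0.0, 0.724]
force: [-0.0, 0.6, -0.1]
grip_width: 0.0009
grip_force: 0.0
```

>>> {"method": "carry_out", "body": {
  "commands": [
    [1,[0,0,2],[0,0,0]],
    [1,[0,0,2],[0,0,0]],
    [1,[0,0,0],[0,0,0]]
  ]
}}

```text
time_s: 8.25
ee_pos: [0.5549, -0.2527, 0.002]
eef_rot: [-3.141, 0.0, 0.724]
force: [-0.8, -0.2, 0.7]
grip_width: 0.0003
grip_force: 0.0
```

The reported TCP is now below the 8 mm floor with no contact, which confirms the offset. A little lower, then push.

>>> {"method": "carry_out", "body": {
  "commands": [
    [1,[0,0,3],[0,0,0]],
    [1,[0,0,2],[0,0,0]],
    [1,[4.5,-0.1,0],[0,0,-0.0349]],
    [1,[4.5,-0.1,0],[0,0,-0.0349]],
    [1,[4.5,-0.1,0],[0,0,-0.0349]],
    [1,[4.5,-0.1,0],[0,0,-0.0349]],
    [1,[4.5,-0.1,0],[0,0,-0.0349]],
    [1,[4.5,-0.1,0],[0,0,-0.0349]],
    [1,[4.5,-0.1,0],[0,0,-0.0349]],
    [1,[0,0,0],[0,0,0]]
  ]
}}

```text
time_s: 9.5
ee_pos: [0.5759, -0.2288, -0.0029]
eef_rot: [-3.142, -0.0, 0.969]
force: [0.4, -0.2, 1.1]
grip_width: 0.0003
grip_force: 0.0
```

```bash
python3 st.py c
```

```text
9.5 tcp r,ang (np.float64(129.9), np.float64(-11.1)) z -0.0028860389475665535 yaw-in-race 79.0386075630597 [ 0.44401391 -0.20154196  1.12874099] 0.0003135013990287653
top 0.85 [ 0.709  -0.2375  0.0277] (np.float64(253.8), np.float64(4.5))
top 0.7 [ 0.5962 -0.2036  0.0331] (np.float64(136.2), np.float64(2.6))
side 0.96 [ 0.4105 -0.1757  0.0241] (np.float64(62.1), np.float64(-137.0))
side 0.66 [ 0.5924 -0.1977  0.0317] (np.float64(130.6), np.float64(4.4))
side 0.59 [ 0.7095 -0.2363  0.0284] (np.float64(253.9), np.float64(4.8))
```

The ball moves with the finger. Continuing along the arc.

>>> {"method": "carry_out", "body": {
  "commands": [
    [1,[7.94,-0.24,0],[0,0,-0.0611]],
    [1,[7.94,-0.24,0],[0,0,-0.0611]],
    [1,[7.94,-0.24,0],[0,0,-0.0611]],
    [1,[7.94,-0.24,0],[0,0,-0.0611]],
    [1,[7.94,-0.24,0],[0,0,-0.0611]],
    [1,[7.94,-0.24,0],[0,0,-0.0611]],
    [1,[7.94,-0.24,0],[0,0,-0.0611]],
    [1,[7.94,-0.24,0],[0,0,-0.0611]],
    [1,[7.94,-0.24,0],[0,0,-0.0611]],
    [1,[0,0,0],[0,0,0]]
  ]
}}

```text
time_s: 10.95
ee_pos: [0.5985, -0.1621, -0.0028]
eef_rot: [-3.142, -0.0, 1.518]
force: [-0.5, -0.9, -0.7]
grip_width: 0.0005
grip_force: 0.0
```

```bash
python3 st.py d
```

```text
10.95 tcp r,ang (np.float64(129.7), np.float64(20.4)) z -0.0028318958038675845 yaw-in-race 110.48149001826314 [-0.46463521 -0.91600703 -0.70998825] 0.0004953142548305707
top 0.6 [ 0.599  -0.1257  0.0339] (np.float64(133.3), np.float64(36.2))
side 0.86 [ 0.5952 -0.121   0.0352] (np.float64(130.7), np.float64(38.6))
side 0.72 [ 0.406  -0.1763  0.0213] (np.float64(66.5), np.float64(-137.8))
side 0.57 [ 0.706  -0.2359  0.0244] (np.float64(250.4), np.float64(4.7))
```

>>> {"method": "carry_out", "body": {
  "commands": [
    [1,[5.67,-0.12,0],[0,0,-0.0436]],
    [1,[5.67,-0.12,0],[0,0,-0.0436]],
    [1,[5.67,-0.12,0],[0,0,-0.0436]],
    [1,[5.67,-0.12,0],[0,0,-0.0436]],
    [1,[5.67,-0.12,0],[0,0,-0.0436]],
    [1,[5.67,-0.12,0],[0,0,-0.0436]],
    [1,[5.67,-0.12,0],[0,0,-0.0436]],
    [1,[5.67,-0.12,0],[0,0,-0.0436]],
    [1,[5.67,-0.12,0],[0,0,-0.0436]],
    [1,[5.67,-0.12,0],[0,0,-0.0436]]
  ]
}}

```text
time_s: 12.4
ee_pos: [0.5891, -0.1064, -0.0029]
eef_rot: [-3.142, -0.0, 1.957]
force: [-0.8, -1.9, 0.5]
grip_width: 0.0002
grip_force: 0.2
```

>>> {"method": "carry_out", "body": {
  "commands": [
    [1,[3.4,-0.05,0],[0,0,-0.0262]],
    [1,[3.4,-0.05,0],[0,0,-0.0262]],
    [1,[3.4,-0.05,0],[0,0,-0.0262]],
    [1,[3.4,-0.05,0],[0,0,-0.0262]],
    [1,[3.4,-0.05,0],[0,0,-0.0262]],
    [1,[3.4,-0.05,0],[0,0,-0.0262]],
    [1,[3.4,-0.05,0],[0,0,-0.0262]],
    [1,[3.4,-0.05,0],[0,0,-0.0262]],
    [1,[3.4,-0.05,0],[0,0,-0.0262]],
    [1,[3.4,-0.05,0],[0,0,-0.0262]]
  ]
}}

```text
time_s: 13.65
ee_pos: [0.5724, -0.0771, -0.0029]
eef_rot: [-3.142, -0.0, 2.218]
force: [0.1, -0.7, -0.4]
grip_width: 0.0002
grip_force: 0.1
```

```bash
python3 st.py e
```

```text
13.65 tcp r,ang (np.float64(129.4), np.float64(60.5)) z -0.0028634390203197413 yaw-in-race 150.58020807324874 [ 0.08322745 -0.717557   -0.35869905] 0.00019320408723629234
top 0.69 [ 0.709  -0.2367  0.0276] (np.float64(253.5), np.float64(4.7))
side 0.89 [ 0.5509 -0.0474  0.0307] (np.float64(135.2), np.float64(76.2))
side 0.77 [ 0.4062 -0.1789  0.0249] (np.float64(67.2), np.float64(-135.7))
side 0.57 [ 0.7099 -0.2368  0.0273] (np.float64(254.4), np.float64(4.7))
side 0.24 [0.6312 0.2425 0.0041] (np.float64(429.3), np.float64(91.3))
```

>>> {"method": "carry_out", "body": {
  "commands": [
    [1,[2.7,-0.03,0],[0,0,-0.0209]],
    [1,[2.7,-0.03,0],[0,0,-0.0209]],
    [1,[2.7,-0.03,0],[0,0,-0.0209]],
    [1,[2.7,-0.03,0],[0,0,-0.0209]],
    [1,[2.7,-0.03,0],[0,0,-0.0209]],
    [1,[2.7,-0.03,0],[0,0,-0.0209]],
    [1,[2.7,-0.03,0],[0,0,-0.0209]],
    [1,[2.7,-0.03,0],[0,0,-0.0209]],
    [1,[0,0,0],[0,0,0]],
    [1,[0,0,0],[0,0,0]]
  ]
}}

```text
time_s: 15.1
ee_pos: [0.5582, -0.0612, -0.0028]
eef_rot: [-3.142, 0.0, 2.383]
force: [0.5, 0.0, -0.6]
grip_width: 0.0005
grip_force: 0.0
```

```bash
python3 st.py f
```

```text
15.1 tcp r,ang (np.float64(129.4), np.float64(69.9)) z -0.002840980513909859 yaw-in-race 160.04907875224046 [ 0.4996525   0.04997931 -0.58088615] 0.0004929699133435615
top 0.91 [ 0.7114 -0.2333  0.027 ] (np.float64(254.7), np.float64(5.6))
top 0.88 [ 0.411  -0.1785  0.0244] (np.float64(62.6), np.float64(-134.4))
side 0.81 [ 0.4039 -0.1764  0.0277] (np.float64(68.5), np.float64(-138.3))
side 0.73 [ 0.7101 -0.2379  0.0264] (np.float64(255.0), np.float64(4.5))
side 0.62 [ 0.5216 -0.0324  0.0273] (np.float64(133.4), np.float64(90.3))
```

The ball reads (0.522, -0.032, z 0.027), which fits the seat. Lifting, aligning over the gap, opening, then looking.

>>> {"method": "carry_out", "body": {
  "commands": [
    [1,[0,0,-30],[0,0,0]],
    [1,[0,0,-40],[0,0,0]],
    [1,[0,0,-35],[0,0,-0.116]],
    [0,[0,0,0],[0,0,-0.116]],
    [0,[0,0,0],[0,0,-0.117]],
    [0,[22.2,4.2,0],[0,0,0]],
    [0,[22.3,4.3,0],[0,0,0]],
    [0,[0,0,0],[0,0,0]],
    [0,[0,0,0],[0,0,0]]
  ]
}}

```text
time_s: 16.42
ee_pos: [0.5213, -0.036, 0.1024]
eef_rot: [3.141, 0.001, 2.732]
force: [0.6, -0.2, 0.1]
grip_width: 0.0571
grip_force: 0.0
```

```bash
python3 st.py g; python3 - <<'E'
from h import *
w=ctrl.camera("wrist");o=ctrl.get_obs();p=np.array(o["ee_pos"]);print(p,o["eef_rot"],proj(w,p))
for r in ctrl.place_of("old_ball_center","wrist"): print(r["score"],r["at"])
s=ctrl.camera("side");print("side tcp",proj(s,p),proj(s,p+[0,0,.03]), "seat",proj(s,[.5208,-.0357,.029]))
a=cv2.resize(s["img"][130:290,280:440],(400,400),interpolation=cv2.INTER_CUBIC)
b=cv2.copyMakeBorder(cv2.resize(w["img"],(400,300)),0,100,0,0,0)
cv2.imwrite("pics/g.png",cv2.hconcat([b,a]))
E
```

```text
16.425 tcp r,ang (np.float64(130.0), np.float64(89.8)) z 0.10235747714928908 yaw-in-race 180.05223374233876 [ 0.62995435 -0.21614494  0.0577209 ] 0.05708945251389075
top 0.92 [ 0.7102 -0.237   0.027 ] (np.float64(254.8), np.float64(4.7))
top 0.64 [ 0.4137 -0.1792  0.0245] (np.float64(60.4), np.float64(-132.9))
side 0.85 [ 0.5231 -0.0377  0.0291] (np.float64(129.2), np.float64(88.7))
side 0.59 [ 0.7086 -0.2325  0.0251] (np.float64(251.8), np.float64(5.6))
side 0.58 [ 0.4049 -0.1785  0.0252] (np.float64(68.3), np.float64(-136.4))
[ 0.52094836 -0.03598317  0.10202472] [-3.14154258e+00 -1.10317846e-04  2.73205167e+00] [[320.70912604 275.18853001]]
0.56 [0.5249, -0.0329, 0.0281]
0.56 [0.4096, -0.1782, 0.0242]
side tcp [[342.97372253 214.17306077]] [[343.14002219 198.90508797]] seat [[342.5881633  249.28360586]]
```

View pics/g.png

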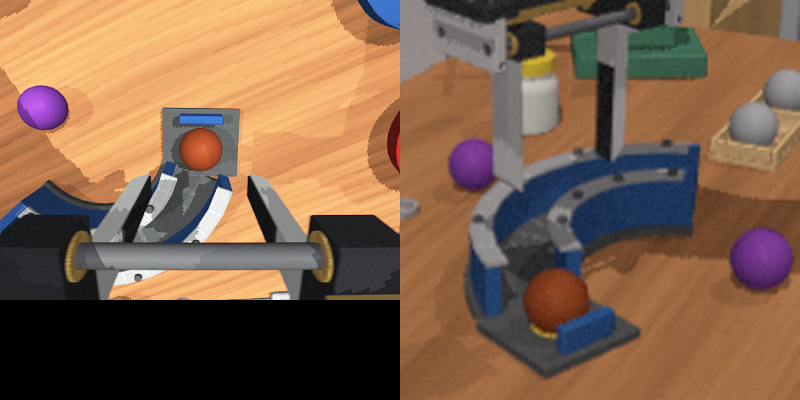

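The ball sits in the seat: it appears at px (342,250) and the seat projects to (342.6,249.3). The hand sits about 28 mm higher than reported and is laterally centred. Descending with the fingers open.

>>> {"method": "carry_out", "body": {
  "commands": [
    [0,[0,0,0],[0,0,0]],
    [0,[0,0,0],[0,0,0]],
    [0,[0,0,25],[0,0,0]],
    [0,[0,0,25],[0,0,0]],
    [0,[0,0,20],[0,0,0]],
    [0,[0,0,15],[0,0,0]],
    [0,[0,0,10],[0,0,0]],
    [0,[0,0,8],[0,0,0]],
    [0,[0,0,5],[0,0,0]],
    [0,[0,0,0],[0,0,0]]
  ]
}}

```text
time_s: 18.02
ee_pos: [0.5207, -0.0357, -0.0059]
eef_rot: [-3.142, -0.0, 2.732]
force: [-0.1, -0.5, -0.3]
grip_width: 0.094
grip_force: 0.0
```

>>> {"method": "carry_out", "body": {
  "commands": [
    [0,[0,0,4],[0,0,0]],
    [0,[0,0,3],[0,0,0]],
    [0,[0,0,0],[0,0,0]]
  ]
}}

```text
time_s: 18.4
ee_pos: [0.5206, -0.0357, -0.013]
eef_rot: [-3.142, -0.0, 2.732]
force: [-1.1, -0.2, -0.5]
grip_width: 0.0943
grip_force: 0.0
```

>>> {"method": "carry_out", "body": {
  "commands": [
    [1,[0,0,0],[0,0,0]],
    [1,[0,0,0],[0,0,0]],
    [1,[0,0,0],[0,0,0]],
    [1,[0,0,0],[0,0,0]],
    [1,[0,0,0],[0,0,0]],
    [1,[0,0,0],[0,0,0]],
    [1,[0,0,0],[0,0,0]]
  ],
  "squeeze": 40
}}

```text
time_s: 19.27
ee_pos: [0.521, -0.0355, -0.0127]
eef_rot: [3.141, 0.001, 2.732]
force: [2.1, 6.0, 1.2]
grip_width: 0.0488
grip_force: 40.0
```

>>> {"method": "carry_out", "body": {
  "commands": [
    [1,[0,0,-3],[0,0,0]],
    [1,[0,0,-5],[0,0,0]],
    [1,[0,0,-8],[0,0,0]],
    [1,[0,0,-10],[0,0,0]],
    [1,[0,0,0],[0,0,0]],
    [1,[0,0,0],[0,0,0]]
  ]
}}

```text
time_s: 20.02
ee_pos: [0.5206, -0.0357, 0.0131]
eef_rot: [-3.142, -0.0, 2.732]
force: [0.3, -0.1, -6.0]
grip_width: 0.0485
grip_force: 40.0
```

```bash
python3 st.py h; python3 - <<'E'
from h import *
for n in ("top","side"):
    ctrl.camera(n)
    for r in ctrl.place_of("red_dish_in",n)[:2]: print(n,r["score"],r["at"])
ctrl.camera("wrist")
for r in ctrl.place_of("old_ball_center","wrist"): print(r["score"],r["at"])
E
```

```text
20.025 tcp r,ang (np.float64(130.0), np.float64(90.1)) z 0.013077411974017579 yaw-in-race 180.05612893503556 [ 0.27898976 -0.07677866 -5.97331165] 0.048510958649959475
top 0.72 [ 0.7072 -0.2351  0.0266] (np.float64(251.3), np.float64(4.9))
side 0.9 [ 0.519 -0.039  0.051] (np.float64(126.3), np.float64(90.2))
side 0.65 [ 0.4048 -0.1785  0.0243] (np.float64(68.4), np.float64(-136.4))
top 0.98 [0.6266, 0.239, 0.0037]
side 0.79 [0.6311, 0.241, 0.0053]
0.79 [0.5215, -0.0378, 0.0562]
```

The ball is held: force -6 N and ball z ≈ 0.055. Lifting straight up, then over to the red dish at (0.629, 0.240).

>>> {"method": "carry_out", "body": {
  "commands": [
    [1,[0,0,-15],[0,0,0]],
    [1,[0,0,-25],[0,0,0]],
    [1,[0,0,-25],[0,0,0]],
    [1,[0,0,-15],[0,0,0]],
    [1,[0,8,0],[0,0,0]],
    [1,[1,18,0],[0,0,0]],
    [1,[1,28,0],[0,0,0]],
    [1,[1,34,0],[0,0,0]],
    [1,[1,34,0],[0,0,0]],
    [1,[1,34,0],[0,0,0]]
  ]
}}

```text
time_s: 21.78
ee_pos: [0.5781, 0.1117, 0.0918]
eef_rot: [-3.141, -0.002, 2.733]
force: [0.3, -0.2, -5.6]
grip_width: 0.0486
grip_force: 40.0
```

>>> {"method": "carry_out", "body": {
  "commands": [
    [1,[1,34,0],[0,0,0]],
    [1,[1,34,0],[0,0,0]],
    [1,[1,32,0],[0,0,0]],
    [1,[1,22,0],[0,0,0]],
    [1,[1,12,0],[0,0,0]],
    [1,[0.6,6.4,0],[0,0,0]],
    [1,[0,0,0],[0,0,0]],
    [1,[0,0,0],[0,0,0]]
  ]
}}

```text
time_s: 22.78
ee_pos: [0.6288, 0.2399, 0.0932]
eef_rot: [-3.141, -0.0, 2.732]
force: [0.2, -0.3, -5.8]
grip_width: 0.0489
grip_force: 40.0
```

```bash
python3 st.py i
```

```text
22.775 tcp r,ang (np.float64(426.0), np.float64(91.5)) z 0.09316505178461384 yaw-in-race 180.01783172308654 [ 0.16355153 -0.27482401 -5.84322686] 0.048920270259632116
top 0.86 [ 0.4068 -0.1776  0.0233] (np.float64(66.2), np.float64(-136.5))
top 0.84 [ 0.7095 -0.2391  0.0281] (np.float64(254.8), np.float64(4.2))
side 0.81 [0.6305 0.2357 0.1312] (np.float64(422.8), np.float64(91.0))
side 0.74 [ 0.7063 -0.2365  0.0276] (np.float64(250.9), np.float64(4.5))
side 0.7 [ 0.4052 -0.1782  0.0252] (np.float64(67.9), np.float64(-136.5))
```

>>> {"method": "carry_out", "body": {
  "commands": [
    [1,[0,0,15],[0,0,0]],
    [1,[0,0,20],[0,0,0]],
    [1,[0,0,20],[0,0,0]],
    [1,[0,0,15],[0,0,0]],
    [1,[0,0,12],[0,0,0]],
    [1,[0,0,8],[0,0,0]],
    [1,[0,0,5],[0,0,0]],
    [1,[0,0,3],[0,0,0]],
    [1,[0,0,2],[0,0,0]],
    [1,[0,0,0],[0,0,0]]
  ]
}}

```text
time_s: 24.22
ee_pos: [0.629, 0.2405, -0.0067]
eef_rot: [3.141, 0.0, 2.732]
force: [-0.1, 0.7, -5.1]
grip_width: 0.0486
grip_force: 40.0
```

>>> {"method": "carry_out", "body": {
  "commands": [
    [1,[0,0,1.5],[0,0,0]],
    [1,[0,0,1],[0,0,0]],
    [1,[0,0,1],[0,0,0]],
    [1,[0,0,0],[0,0,0]]
  ]
}}

```text
time_s: 24.72
ee_pos: [0.6289, 0.2404, -0.0105]
eef_rot: [-3.142, -0.0, 2.732]
force: [0.3, 0.9, -4.4]
grip_width: 0.0488
grip_force: 40.0
```

>>> {"method": "carry_out", "body": {
  "commands": [
    [1,[0,0,0.7],[0,0,0]],
    [1,[0,0,0.7],[0,0,0]],
    [1,[0,0,0],[0,0,0]]
  ]
}}

```text
time_s: 25.1
ee_pos: [0.6289, 0.2404, -0.0118]
eef_rot: [-3.142, -0.0, 2.732]
force: [-0.1, -0.4, -5.4]
grip_width: 0.0489
grip_force: 40.0
```

>>> {"method": "carry_out", "body": {
  "commands": [
    [1,[0,0,0.7],[0,0,0]],
    [1,[0,0,0],[0,0,0]]
  ]
}}

```text
time_s: 25.35
ee_pos: [0.6291, 0.2405, -0.0121]
eef_rot: [3.141, 0.0, 2.732]
force: [-1.2, -0.6, -2.0]
grip_width: 0.0485
grip_force: 40.0
```

Contact is starting (-5.4 → -2.0 N). A touch more, then open partway.

>>> {"method": "carry_out", "body": {
  "commands": [
    [1,[0,0,0.4],[0,0,0]],
    [1,[0,0,0],[0,0,0]],
    [0.4,[0,0,0],[0,0,0]],
    [0.35,[0,0,0],[0,0,0]],
    [0.32,[0,0,0],[0,0,0]],
    [0.3,[0,0,0],[0,0,0]],
    [0.3,[0,0,0],[0,0,0]]
  ],
  "squeeze": 10
}}

```text
time_s: 26.22
ee_pos: [0.6289, 0.2404, -0.0129]
eef_rot: [-3.142, -0.0, 2.732]
force: [0.4, 0.2, -0.3]
grip_width: 0.066
grip_force: 0.0
```

```bash
python3 st.py j
```

```text
26.225 tcp r,ang (np.float64(426.6), np.float64(91.5)) z -0.012887835032270596 yaw-in-race 180.05545037344913 [ 0.42097201  0.15212131 -0.25191513] 0.06596919782505808
top 0.64 [ 0.411  -0.1781  0.0224] (np.float64(62.4), np.float64(-134.8))
top 0.62 [ 0.7123 -0.2353  0.0277] (np.float64(256.2), np.float64(5.2))
side 0.73 [0.6328 0.2377 0.0293] (np.float64(425.5), np.float64(90.9))
side 0.69 [ 0.4057 -0.1762  0.0242] (np.float64(66.8), np.float64(-138.0))
side 0.58 [ 0.7103 -0.2367  0.0256] (np.float64(254.8), np.float64(4.8))
```

Released at z ≈ 0.029. Retreating straight up.

>>> {"method": "carry_out", "body": {
  "commands": [
    [0.3,[0,0,-5],[0,0,0]],
    [0.3,[0,0,-10],[0,0,0]],
    [0.3,[0,0,-20],[0,0,0]],
    [0.3,[0,0,-30],[0,0,0]],
    [0.3,[0,0,-40],[0,0,0]],
    [0.3,[0,0,-40],[0,0,0]],
    [0.3,[0,0,0],[0,0,0]],
    [0.3,[0,0,0],[0,0,0]],
    [0.3,[0,0,0],[0,0,0]],
    [0.3,[0,0,0],[0,0,0]]
  ]
}}

```text
time_s: 27.68
ee_pos: [0.6286, 0.2403, 0.1314]
eef_rot: [-3.141, -0.001, 2.732]
force: [-0.1, 0.4, -1.0]
grip_width: 0.0659
grip_force: 0.0
```

```bash
python3 st.py k
```

```text
27.675 tcp r,ang (np.float64(426.3), np.float64(91.5)) z 0.13135286553303965 yaw-in-race 180.05811630445973 [-0.09370493  0.42300841 -1.02103567] 0.06587906755322308
top 0.74 [ 0.7089 -0.2363  0.0266] (np.float64(253.3), np.float64(4.8))
top 0.57 [0.6329 0.2368 0.0298] (np.float64(424.7), np.float64(90.8))
top 0.57 [ 0.4087 -0.1787  0.0224] (np.float64(64.8), np.float64(-135.0))
side 0.79 [ 0.4057 -0.1771  0.0243] (np.float64(67.0), np.float64(-137.3))
side 0.77 [0.63   0.2375 0.0293] (np.float64(424.2), np.float64(91.2))
side 0.66 [ 0.7116 -0.2387  0.0275] (np.float64(256.6), np.float64(4.5))
```

View pics/side_k.png

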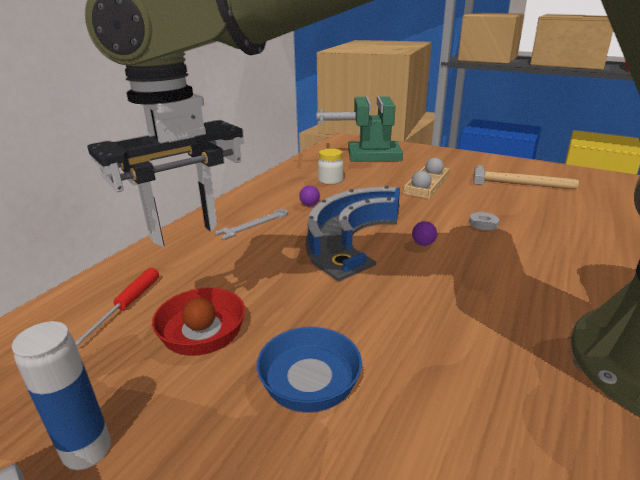

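The rusty ball rests in the red dish at px (199,313), the gripper is clear above it, and nothing else has been disturbed.

```bash
python3 -c "
from station import ctrl
print(ctrl.hand_in())"
```

```text
the job is handed in; nothing more can be done
None
```

The rusty ball was pushed along the race into its seat hole, lifted straight out and set down in the red dish, and the job is handed in; on the first push the fingers passed over the ball without moving it, because they sit about 28 mm higher than the reported TCP.

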